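# Turn the sample plate with the paddle

## Task

Take the red-handled turning paddle, slide its blade under the grey-backed sample plate and turn the plate over with it, away from the slats onto the cork pad of the same board, so that it lies flat on the cork with its blue face up. Touch the plate only with the paddle, never with the gripper. Then lay the paddle back on its rest as you found it, and leave the other things where they are.

Things in the scene. Friction and masses are not known exactly. Their poses are not given: they have to be found in the camera images.
- plate: Loose sample plate, 90 (x) x 110 (y) x 8 mm, about 50 g, plain grey back, blue face. Origin at its centre, mid thickness. z points out of the grey back: up at the start, down when turned. It starts across the two slats of the board's bay, its edge toward the pad 2 to 8 mm from the step, within 10 mm of the board's mid length.
- board: Fixed wooden board, 226 (x) x 150 (y) mm, base 6 mm thick. Origin on its underside on the line of the step, mid length. z up; x points from the pad over the step to the bay, roughly away from the robot; y along the step. Bay: x 0 to 100 mm, with two slats along y, at x 0 to 12 and x 76 to 100, tops 26 mm above the origin. Pad: x 0 to -118 mm.
- board_channel (a point): Middle of the open channel between the slats, on the board's base (board x 44, y 0, z 6 mm). The channel is 64 mm wide (x), open at both y ends, with 20 mm of height under the plate: the blade goes in here along y. Axes as the board's.
- board_pad (a point): Centre of the cork pad's top (board x -58, y 0, z 32 mm). The cork ends in a 6 mm step above the slats at board x = 0, which stops the plate's edge as it is tipped; tipped past upright it falls flat on the cork, its edge overhanging the step by a few mm. A lip at the pad's other end rises 8 mm above the cork.
- paddle: Loose turning paddle, about 140 g. Dark steel blade 46 (x) x 130 (y) x 3 mm, its free end to -y; origin under the blade's centre, z up. A 20 mm wide neck rises from y = 64 to 86 mm to the handle. Centre of mass near y = 75 mm. At the start the blade lies on the table and the handle's end in the rest.
- paddle_grip (a point): Grip point on the axis of the red handle (paddle x 0, y 125, z 45 mm). The handle runs along y from 90 to 194 mm, 24 mm wide (x), 20 mm high; pinch it across x. Axes as the paddle's.
- rest: Fixed wooden saddle, foot 70 x 36 mm, block 46 (x) x 26 (y) mm, origin under its centre, z up. The handle's end lies on its floor 35 mm above the table, between two cheeks 36 mm apart, 7 mm higher. With the paddle at home its origin is near x 0, y -162 mm, z 0 in the rest's frame, axes alike.
- try_square: Loose bystander to leave alone: try square with beech stock and steel blade, 120 x 188 x 23 mm. Origin under its centre.
- spanner_19: Loose bystander to leave alone: double open-end spanner, 158 x 39 x 8 mm. Origin under its centre.
- tape_measure: Loose bystander to leave alone: yellow tape measure, 40 x 80 x 68 mm. Origin under its centre.
- pencil: Loose bystander to leave alone: flat red carpenter pencil, 173 mm. Origin under its centre.
- spare_knob: Loose bystander to leave alone: black star knob with brass boss, 46 x 44 x 28 mm. Origin under its centre.
- bolt_3: Loose bystander to leave alone: steel hex bolt lying down, 54 mm long. Origin under its centre.
- nut_1: Loose bystander to leave alone: steel nut, 22 x 19 x 10 mm. Origin under its centre.

How it is judged:
By the outcome, as a careful person would: the job done as asked, in the order asked, and still so for the second after the job is handed in, with the robot touching nothing.
It also fails if it takes over 53 s, if anything falls off the work surface, if the arm or the gripper's body presses on something with over 40 N, if the wrist force passes 120 N, or if a joint passes its speed limit or range.

## Robot

A 6-joint arm with a two-finger parallel gripper is mounted at the origin on a cart in front of the work surface, level with it; the furniture and walls round the work are solid. World frame = base frame: x ahead of the robot, y to its left, z up, the work surface at z = 0. Lengths are in mm, angles in rad, forces in N, time in s.
With the tool pointing down it reaches from about 250 to 850 mm from the base axis. Payload 12.5 kg.
Tool frame: the origin (TCP) lies midway between the tips of the shut fingers; the grasp point (between the pads) lies 19 mm behind it; z points along the fingers, y is the line along which they close (so a half turn about z gives the same grasp; the last joint's range is limited). The gripper opens to 93 mm and grips with 3 to 60 N. Pads are 15 mm wide; open, the fingers measure 128 mm over their backs; the gripper's body (75 mm by 188 mm) begins 65 mm behind the grasp point.
Start: joints at [-1.337, 0.351, 1.652, -0, 1.139, -0.085], TCP at [172.404, -522.265, 218.633] pointing down, gripper open.
Joint ranges: [-2.75, 2.75], [-0.79, 2.1], [0.01, 2.65], [-1.57, 4.71], [0.07, 3.14], [-2.87, 2.87]. Speed limits (rad/s): [2.22, 2.22, 2.79, 3.14, 3.14, 3.14].

## Interface

Orientations are given as a unit quaternion [x, y, z, w].
In Python, from workcell import env gives the robot as it stands.
- The arm moves only by the shell command python3 -m jog 'ROWS' [OPENING] [FORCE]. ROWS is JSON, a list of rows, each an object with "slide": the shift along the tool's x, y, z in m, a list of three; "yaw": the turn about the tool's z in rad. A call has exactly 10 rows; each row shifts and turns the commanded pose from where the row before left it, along the tool's axes as they then stand; what a row does not reach is not made up. A row lasts 1/8 s, in which the tool goes at most 62.5 mm and 10.7 degrees, less where a joint would pass 70% of its speed; a pose out of reach is approached as far as the arm can. A call with a gripper value outside its range is refused whole. OPENING is the opening, from 0 (shut) to 1 (fully open), set as the call begins (- or left out, the last holds). The fingers move at their own pace and stop on an object; FORCE is the grip in N (left out, the last holds). Time passes only in rows, so rows that do not move let the fingers close, or fill a call up. It gives the time, the measured TCP pose, the force, the opening and the grip force at its end, in the units of the state.
- env.sense(): the state, without advancing time (a new reading comes with each control period).
- env.get_image(name): name is "scene" or "side" or "wrist"; returns the picture (400x640x3 uint8, blue, green, red); there is no depth.
- env.calibration(name): a dict with "intrinsics" (3x3 intrinsics, pixels), "rvec" (rotation vector, rad) and "tvec" (3), from world to camera coordinates, as OpenCV has them; the wrist camera has in their place "mount" (4x4, takes a point from camera to tool coordinates, whose origin is the TCP and whose axes are the flange's). Camera axes: x right, y down, z forward; pixel columns grow to the right and rows downward; lengths in mm; the calibration is good to about 2 mm. A picture is of the moment at which its call begins: read the wrist's pose just before it. calibration takes no time and is no camera call.
- env.sign_off(): hands the job in; it is judged then, once.
The state is a dict: "time": time; "q": joint angles; "joint_velocities": joint speeds; "joint_efforts": joint torques, N m; "tcp_pos": TCP position; "eef_rot": TCP orientation; "ft_force": force on the tool from outside, world axes, zero at the start; "torque": the same for the moment, N m; "finger_gap": finger opening in mm; "gripper_force": force on a finger pad.
Only numpy, scipy, OpenCV 4.12 (cv2) and the standard library are available. Lean on these libraries where they do the work, as an engineer would, in place of code of your own. Each camera call takes 0.05 s, during which the arm holds its last target. There are 200 camera calls.

## Working session

There is one attempt and no reset: what is moved stays moved. The work goes in short steps, Python scripts to look and compute and a shell command to move; the robot and the scene stay as the last step left them, time stands still between calls to the robot, and variables do not carry over. Pictures are saved under pics/ and viewed, at most 10 in all, crops included, and the job is handed in when it is done.

```bash
ls; mkdir -p pics; python3 - <<'E'
from workcell import env
import cv2
for n in ("scene","side"):
    cv2.imwrite(f"pics/{n}0.png",env.get_image(n))
    c=env.calibration(n);print(n,{k:(v if not hasattr(v,'tolist') else v.tolist()) for k,v in c.items()})
s=env.sense();print(s)
c=env.calibration("wrist");print(c)
E
```

```text
pics
scene {'intrinsics': [[502.98020472440913, 0.0, 324.94598795277886], [0.0, 502.98020472440913, 202.43754919913584], [0.0, 0.0, 1.0]], 'rvec': [0.8289478734309347, -2.275293632171863, 1.3504352866836666], 'tvec': [348.97140690774023, 211.69385424494195, 1419.772234402334]}
side {'intrinsics': [[446.6029762674622, 0.0, 317.79055988153766], [0.0, 446.6029762674622, 207.5463526893558], [0.0, 0.0, 1.0]], 'rvec': [1.9285389668329234, -0.3579469664340491, 0.26573515216121874], 'tvec': [-467.0732471526376, 108.69438100337767, 1232.3613671977641]}
{'time': 0.1, 'q': array([-1.33662248e+00,  3.51178379e-01,  1.65231950e+00, -9.02960034e-06,
        1.13907369e+00, -8.46089274e-02]), 'joint_velocities': array([-1.64823071e-03,  3.41738981e-05, -1.96811479e-03,  9.43807292e-04,
        6.59337871e-04, -1.56838240e-03]), 'joint_efforts': array([ 8.07621582e-04, -4.98026240e+01, -2.85705221e+01,  7.00111454e-02,
        2.38157215e-02, -2.29985170e-05]), 'tcp_pos': array([ 172.32728997, -522.00659045,  218.17286188]), 'eef_rot': array([ 9.87323645e-01,  1.58719188e-01, -4.06571827e-05, -4.87787030e-04]), 'ft_force': array([0.11505892, 0.16505525, 0.86485773]), 'torque': array([-0.01639978,  0.00880931,  0.02447958]), 'gripper_force': 0.0, 'finger_gap': 92.76748661360098}
{'intrinsics': array([[311.0934338 ,   0.        , 315.17550943],
       [  0.        , 311.0934338 , 200.75830436],
       [  0.        ,   0.        ,   1.        ]]), 'mount': array([[ 6.16711570e-04, -9.59117268e-01, -2.83008279e-01,
         7.92489992e+01],
       [ 9.99999584e-01,  4.01267404e-04,  8.19229803e-04,
        -6.26891839e-01],
       [-6.72175453e-04, -2.83008667e-01,  9.59117116e-01,
        -1.66255446e+02],
       [ 0.00000000e+00,  0.00000000e+00,  0.00000000e+00,
         1.00000000e+00]])}
```

View pics/scene0.png

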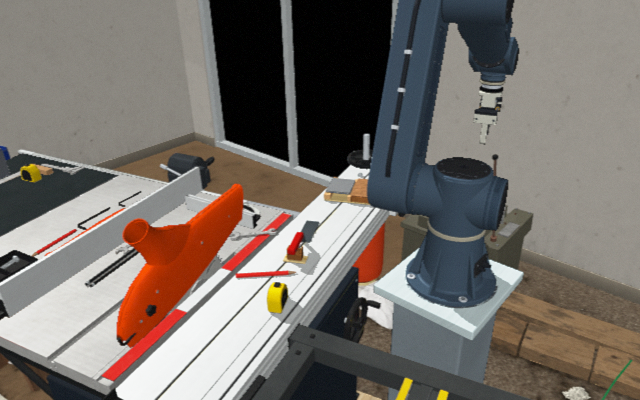

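View pics/side0.png

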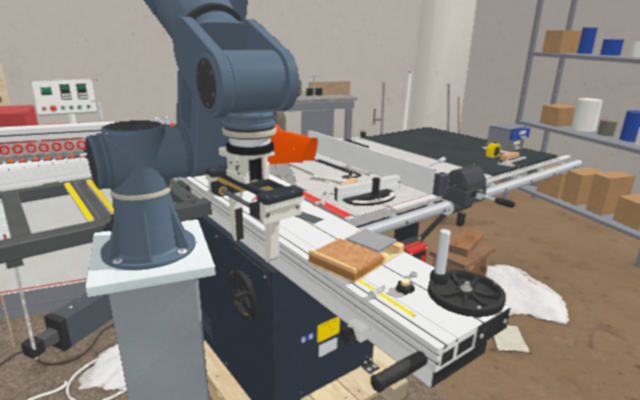

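```bash
cat > h.py <<'E'
import numpy as np, cv2
from scipy.spatial.transform import Rotation as R
from workcell import env
def cam(n,s=None):
    c=env.calibration(n);K=np.array(c["intrinsics"])
    if n!="wrist":
        Rm=cv2.Rodrigues(np.array(c["rvec"],float))[0];t=np.array(c["tvec"],float).ravel()
        return K,Rm.T,-Rm.T@t
    s=s or env.sense();M=np.array(c["mount"]);Q=R.from_quat(s["eef_rot"]).as_matrix()
    return K,Q@M[:3,:3],Q@M[:3,3]+np.array(s["tcp_pos"])
def ray(C,p):
    K,Rw,o=C;return o,Rw@np.linalg.inv(K)@np.array([p[0],p[1],1.])
def onz(C,p,z):
    o,d=ray(C,p);return o+d*(z-o[2])/d[2]
def proj(C,P):
    K,Rw,o=C;q=K@(Rw.T@(np.array(P,float)-o));return q[:2]/q[2]
def tri(obs):
    A=0;b=0
    for C,p in obs:
        o,d=ray(C,p);d=d/np.linalg.norm(d);M=np.eye(3)-np.outer(d,d);A=A+M;b=b+M@o
    return np.linalg.solve(A,b)
E
python3 - <<'E'
from h import *
np.set_printoptions(precision=1,suppress=True)
S=cam("scene");D=cam("side")
for k,p,z in [("rest",(294,260),0),("handle",(297,243),45),("blade",(312,227),0),("tape",(277,298),30),("plate",(341,186),30),("cork",(364,192),32),("pencil",(265,274),5),("spanner",(253,234),5)]:
    P=onz(S,p,z);print(k,P,proj(D,P))
for k,p,z in [("cork",(345,256),32),("plate",(377,240),30),("spanner",(390,300),5),("knob",(405,286),15)]:
    print(k,onz(D,p,z))
a=cv2.imread("pics/scene0.png")[170:290,230:400];b=cv2.imread("pics/side0.png")[210:330,285:455]
o=np.hstack([cv2.resize(x,(400,282),interpolation=cv2.INTER_CUBIC) for x in (a,b)])
w=cv2.resize(env.get_image("wrist"),(509,318))
o2=np.zeros((600,800,3),np.uint8);o2[:282]=o;o2[282:,:509]=w;cv2.imwrite("pics/c1.png",o2)
E
```

```text
rest [397.3 215.    0. ] [266.9 203. ]
handle [405.3 190.7  45. ] [270.8 192.9]
blade [483.   38.5   0. ] [307.6 218.7]
tape [282.1 397.8  30. ] [223.3 182.4]
plate [ 562.3 -213.1   30. ] [366.5 238.9]
cork [ 464.3 -224.3   32. ] [335.7 245.4]
pencil [408.2 323.3   5. ] [261.8 191.4]
spanner [596.5 198.1   5. ] [321.7 196.7]
cork [ 462.4 -287.2   32. ]
plate [ 586.4 -229.1   30. ]
spanner [ 491.7 -465.7    5. ]
knob [ 545.7 -440.2   15. ]
```

View pics/c1.png

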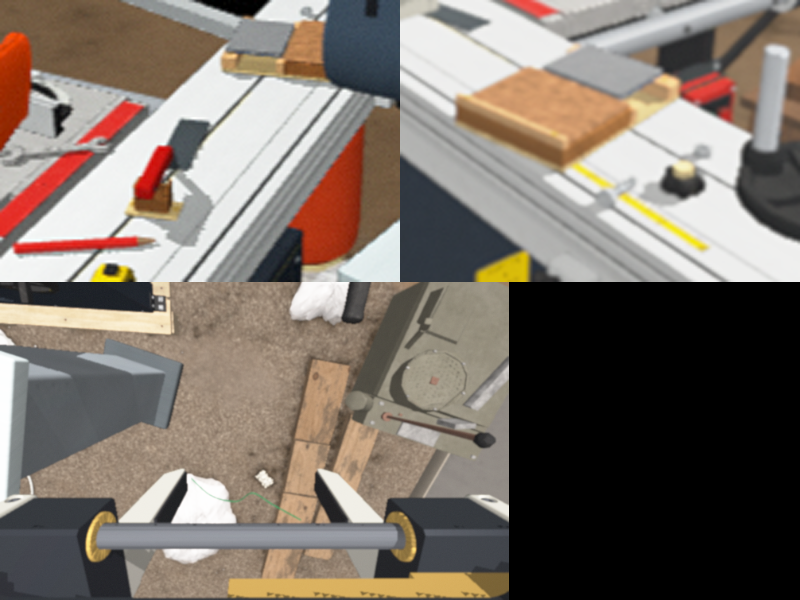

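The scene view shows the paddle with its handle at about (297,243) and its blade toward the board at about (312,227). The plate is at (341,186). The side view shows the cork at (345,256) and the plate at (377,240). The wrist view only sees the floor, so I'm moving it over the board to look from near.

```bash
python3 -m jog '[{"slide":[0.0407,-0.0204,-0.0075],"yaw":0},{"slide":[0.0407,-0.0204,-0.0075],"yaw":0},{"slide":[0.0407,-0.0204,-0.0075],"yaw":0},{"slide":[0.0407,-0.0204,-0.0075],"yaw":0},{"slide":[0.0407,-0.0204,-0.0075],"yaw":0},{"slide":[0.0407,-0.0204,-0.0075],"yaw":0},{"slide":[0.0407,-0.0204,-0.0075],"yaw":0},{"slide":[0.0407,-0.0204,-0.0075],"yaw":0},{"slide":[0,0,0],"yaw":0},{"slide":[0,0,0],"yaw":0}]' 1
python3 - <<'E'
from h import *
import json
s=env.sense();im=env.get_image("wrist");cv2.imwrite("pics/wb.png",im)
json.dump({k:list(map(float,s[k])) for k in("tcp_pos","eef_rot")},open("wb.json","w"));print(s["tcp_pos"],s["eef_rot"],s["time"])
E
```

```text
time: 1.4
tcp_pos: [430.1, -265.3, 278.3]
eef_rot: [0.987, 0.159, -0.0, -0.0]
ft_force: [-0.5, 0.3, 0.0]
finger_gap: 93.2
gripper_force: 0.0
[ 430.09970041 -265.33969471  278.33265108] [ 9.87292394e-01  1.58913895e-01 -2.92188717e-04 -1.31394739e-04] 1.4
```

View pics/wb.png

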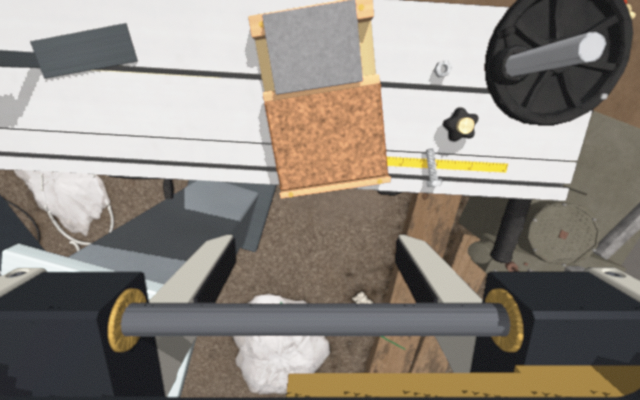

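The wrist view shows the plate from (264,12) to (363,83), the cork around (328,140) and the paddle blade at (83,50). I'll now fit these in world millimetres.

```bash
cat >> h.py <<'E'
def comp(m,seed):
    n,l=cv2.connectedComponents(m.astype(np.uint8));return l==l[seed[1],seed[0]]
def rect(C,m,z):
    c=max(cv2.findContours(m.astype(np.uint8),cv2.RETR_EXTERNAL,cv2.CHAIN_APPROX_NONE)[0],key=cv2.contourArea)[:,0]
    W=np.array([onz(C,p,z)[:2] for p in c],np.float32)
    (cx,cy),(w,h),a=cv2.minAreaRect(W);return (cx,cy),(w,h),a
E
python3 - <<'E'
from h import *
import json
np.set_printoptions(precision=1,suppress=True)
s=json.load(open("wb.json"));C=cam("wrist",s);im=cv2.imread("pics/wb.png")
hsv=cv2.cvtColor(im,cv2.COLOR_BGR2HSV);H,S,V=[hsv[...,i].astype(int) for i in range(3)]
print("px plate",hsv[50,315],"blade",hsv[50,83],"cork",hsv[140,328],"wood",hsv[187,330],"table",hsv[50,200])
k=np.ones((3,3),np.uint8)
pl=(S<35)&(V>90)&(V<175);
roi=np.zeros_like(pl);roi[:100,250:380]=1
pl=cv2.morphologyEx((pl&roi).astype(np.uint8),cv2.MORPH_OPEN,k);pl=comp(pl,(315,50))
print("plate",rect(C,pl,34),pl.sum())
ck=(S>90)&(V>50);ck[:,:240]=0;ck[:,400:]=0;ck[200:]=0
print("boardall",rect(C,comp(cv2.morphologyEx(ck.astype(np.uint8),cv2.MORPH_CLOSE,k),(328,140)),32))
bl=(V<110);bl[:,:28]=0;bl[:15]=0;bl[85:]=0;bl[:,150:]=0
bl=cv2.morphologyEx(bl.astype(np.uint8),cv2.MORPH_OPEN,np.ones((7,7),np.uint8));bl=comp(bl,(83,50))
print("blade",rect(C,bl,3),bl.sum())
o=im.copy();o[pl]=(255,0,0);o[bl]=(0,255,0);
for nm,p,z in [("plate c",(264,12),34),("plate",(354,0),34),("plate",(363,83),34),("plate",(274,95),34),("corkTL",(265,99),32),("corkTR",(380,82),32),("lipR",(388,179),40),("lipL",(281,194),40),("slatTL",(249,16),26),("slatTR",(372,0),26)]:
    print(nm,onz(C,p,z))
cv2.imwrite("pics/seg.png",np.hstack([cv2.resize(o[:100,20:220],(400,200)),cv2.resize(o[:210,230:400],(400,494))[:200]])) if 0 else None
g=cv2.resize(im[:205,235:400],(660,820));cv2.imwrite("pics/seg.png",cv2.resize(o[:205,20:400],(800,432)))
E
```

```text
px plate [150   3 163] blade [ 99  18 101] cork [ 13 119 180] wood [ 19  91 246] table [ 15   2 235]
plate ((570.8372802734375, -216.4867401123047), (88.62934112548828, 109.45931243896484), 26.65745735168457) 7252
boardall ((514.6488037109375, -256.75), (224.9738311767578, 166.29246520996094), 25.869356155395508)
blade ((472.3775939941406, 72.12677764892578), (50.29583740234375, 142.38401794433594), 27.792695999145508) 3834
plate c [ 589.3 -149.3   34. ]
plate [ 633.8 -244.7   34. ]
plate [ 553.  -286.6   34. ]
plate [ 504.8 -186.    34. ]
corkTL [ 496.6 -176.3   32. ]
corkTR [ 560.9 -306.5   32. ]
lipR [ 450.8 -360.    40. ]
lipL [ 386.3 -230.9   40. ]
slatTL [ 581.3 -131.7   26. ]
slatTR [ 643.  -264.9   26. ]
```

View pics/seg.png

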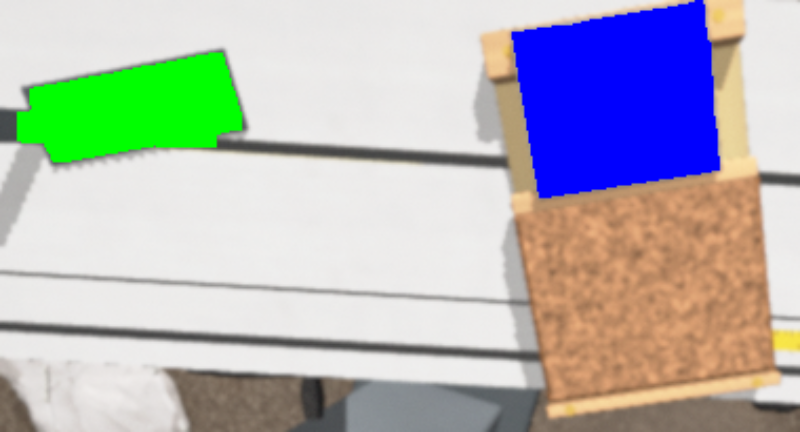

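```bash
cat >> h.py <<'E'
def rows(d,h0,h1,n):
    "world shift d mm and heading change of tool x (deg), n rows: prints the slide per row (m)"
    dy=-np.radians(h1-h0)/n
    for k in range(n):
        h=np.radians(h0)-dy*k;v=np.array(d)/n/1000
        print([round(float(x),4) for x in (v[0]*np.cos(h)+v[1]*np.sin(h),v[0]*np.sin(h)-v[1]*np.cos(h),-v[2])],round(dy,4))
E
python3 -c "
from h import *
rows([55,310,-78],18.3,116.5,10)"
```

```text
[0.015, -0.0277, 0.0078] -0.1714
[0.0195, -0.0247, 0.0078] -0.1714
[0.0234, -0.0211, 0.0078] -0.1714
[0.0266, -0.0168, 0.0078] -0.1714
[0.0291, -0.012, 0.0078] -0.1714
[0.0307, -0.0068, 0.0078] -0.1714
[0.0314, -0.0015, 0.0078] -0.1714
[0.0312, 0.0039, 0.0078] -0.1714
[0.0301, 0.0092, 0.0078] -0.1714
[0.0281, 0.0142, 0.0078] -0.1714
```

```bash
python3 -m jog '[{"slide":[0.015,-0.0277,0.0078],"yaw":-0.1714},{"slide":[0.0195,-0.0247,0.0078],"yaw":-0.1714},{"slide":[0.0234,-0.0211,0.0078],"yaw":-0.1714},{"slide":[0.0266,-0.0168,0.0078],"yaw":-0.1714},{"slide":[0.0291,-0.012,0.0078],"yaw":-0.1714},{"slide":[0.0307,-0.0068,0.0078],"yaw":-0.1714},{"slide":[0.0314,-0.0015,0.0078],"yaw":-0.1714},{"slide":[0.0312,0.0039,0.0078],"yaw":-0.1714},{"slide":[0.0301,0.0092,0.0078],"yaw":-0.1714},{"slide":[0.0281,0.0142,0.0078],"yaw":-0.1714}]'
python3 - <<'E'
from h import *
import json,time
env.get_image("side")
s=env.sense();im=env.get_image("wrist");cv2.imwrite("pics/wp.png",im)
json.dump({k:list(map(float,s[k])) for k in("tcp_pos","eef_rot")},open("wp.json","w"))
Q=R.from_quat(s["eef_rot"]).as_matrix();print(s["tcp_pos"],"heading",np.degrees(np.arctan2(Q[1,0],Q[0,0])),s["time"],s["joint_velocities"])
C=cam("wrist",s)
hsv=cv2.cvtColor(im,cv2.COLOR_BGR2HSV);H,S,V=[hsv[...,i].astype(int) for i in range(3)]
red=((H<8)|(H>172))&(S>150)&(V>60);red[230:]=0
n,l,st,ce=cv2.connectedComponentsWithStats(red.astype(np.uint8))
for i in range(1,n):
    if st[i,4]>100:
        print(st[i],ce[i],rect(C,l==i,55))
E
```

```text
time: 2.7
tcp_pos: [485.7, 44.5, 200.2]
eef_rot: [0.525, 0.851, -0.0, -0.0]
ft_force: [1.3, -0.7, -0.1]
finger_gap: 93.2
gripper_force: 0.0
[485.59555505  46.94738967 199.33408836] heading 117.22896831705242 2.75 [-0.05716168 -0.01482005  0.00794083 -0.00752211  0.02071121  0.15368548]
[ 305    0   28   74 1808] [318.56858407  34.71183628] ((423.8275451660156, 173.95968627929688), (23.877656936645508, 59.43426513671875), 27.227210998535156)
[ 423    0   71  121 3973] [457.01107475  57.00906116] ((545.4139404296875, 213.65431213378906), (30.54677391052246, 108.94125366210938), 15.014290809631348)
[ 389  127   63  103 2761] [418.23831945 182.92140529] ((574.8408203125, 103.76718139648438), (30.53626823425293, 115.0159912109375), 15.089715003967285)
```

View pics/wp.png

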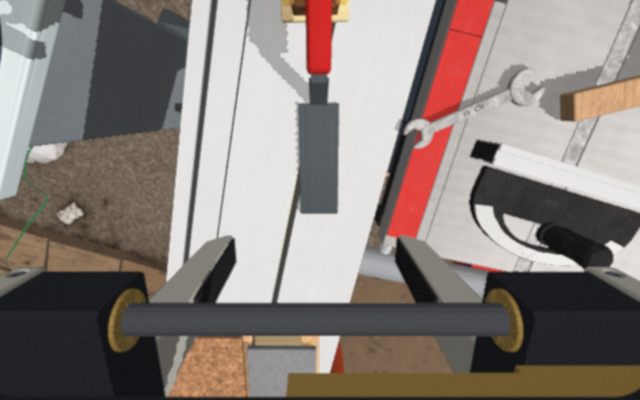

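The paddle lies along the image column: blade corners are at (302,103) and (337,213), and the red handle starts at row 74 near column 319. Its rest is at the top.

```bash
python3 - <<'E'
from h import *
import json
np.set_printoptions(precision=1,suppress=True)
s=json.load(open("wp.json"));C=cam("wrist",s);im=cv2.imread("pics/wp.png")
V=cv2.cvtColor(im,cv2.COLOR_BGR2HSV)[...,2]
m=((V<115)&(V>50)).astype(np.uint8);m[:,:285]=0;m[:,350:]=0;m[:98]=0;m[225:]=0
m=cv2.morphologyEx(m,cv2.MORPH_OPEN,np.ones((15,15),np.uint8));ys,xs=np.where(m);print(xs.min(),xs.max(),ys.min(),ys.max())
(c,wh,a)=rect(C,m,3);print("blade",c,wh,a)
e=onz(C,(319,74),45);e2=onz(C,(319,74),55);print("handle front",e,e2)
red=None
p=np.array(e2[:2])-np.array(c);print("dir",np.degrees(np.arctan2(p[1],p[0])),np.linalg.norm(p))
E
```

```text
296 337 98 212
blade (475.2911376953125, 69.40132904052734) (48.70033264160156, 133.10305786132812) 27.52897071838379
handle front [438. 148.  45.] [438.4 147.1  55. ]
dir 115.41080004723834 85.98286167794677
```

```bash
python3 -m jog '[{"slide":[0.02,0.0003,0.014],"yaw":0},{"slide":[0.02,0.0003,0.014],"yaw":0},{"slide":[0.02,0.0003,0.014],"yaw":0},{"slide":[0.02,0.0003,0.014],"yaw":0},{"slide":[0.02,0.0003,0.014],"yaw":0},{"slide":[0.02,0.0003,0.014],"yaw":0},{"slide":[0.02,0.0003,0.014],"yaw":0},{"slide":[0,0,0],"yaw":0},{"slide":[0,0,0],"yaw":0},{"slide":[0,0,0],"yaw":0}]'
cat > w.py <<'E'
from h import *
import sys
s=env.sense();Q=R.from_quat(s["eef_rot"]).as_matrix();h=np.arctan2(Q[1,0],Q[0,0])
t=np.array(list(map(float,sys.argv[1:4])));d=t-s["tcp_pos"]
print("t",s["time"],"tcp",s["tcp_pos"].round(1),"head",np.degrees(h).round(2),"gap",round(s["finger_gap"],1),"F",s["ft_force"].round(1))
print("slide mm",[round(float(x),1) for x in(d[0]*np.cos(h)+d[1]*np.sin(h),d[0]*np.sin(h)-d[1]*np.cos(h),-d[2])])
if len(sys.argv)>4: print("yaw",round(-(np.radians(float(sys.argv[4]))-h),4))
E
python3 w.py 424 173.5 26 117
```

```text
time: 4.05
tcp_pos: [425.9, 170.1, 103.2]
eef_rot: [0.527, 0.85, 0.0, 0.0]
ft_force: [0.6, -0.7, 0.7]
finger_gap: 93.1
gripper_force: 0.0
t 4.05 tcp [425.9 170.1 103.2] head 116.38 gap 93.1 F [ 0.6 -0.7  0.7]
slide mm [3.9, -0.2, 77.2]
yaw -0.0107
```

```bash
python3 -m jog '[{"slide":[0.004,0,0.011],"yaw":-0.0107},{"slide":[0,0,0.011],"yaw":0},{"slide":[0,0,0.011],"yaw":0},{"slide":[0,0,0.011],"yaw":0},{"slide":[0,0,0.011],"yaw":0},{"slide":[0,0,0.011],"yaw":0},{"slide":[0,0,0.011],"yaw":0},{"slide":[0,0,0],"yaw":0},{"slide":[0,0,0],"yaw":0},{"slide":[0,0,0],"yaw":0}]' 0.55 60
python3 w.py 424 173.5 26 117
python3 -m jog '[{"slide":[0,0,0],"yaw":0},{"slide":[0,0,0],"yaw":0},{"slide":[0,0,0],"yaw":0},{"slide":[0,0,0],"yaw":0},{"slide":[0,0,0],"yaw":0},{"slide":[0,0,0],"yaw":0},{"slide":[0,0,0],"yaw":0},{"slide":[0,0,0],"yaw":0},{"slide":[0,0,0],"yaw":0},{"slide":[0,0,0],"yaw":0}]' 0 60
python3 - <<'E'
from h import *
import json
s=env.sense();print({k:s[k] for k in("time","tcp_pos","eef_rot","finger_gap","gripper_force","ft_force","torque")})
json.dump({k:list(map(float,s[k])) for k in("tcp_pos","eef_rot")},open("grasp.json","w"))
cv2.imwrite("pics/wg.png",env.get_image("wrist"))
E
```

```text
time: 5.3
tcp_pos: [423.7, 174.5, 26.0]
eef_rot: [0.522, 0.853, 0.0, 0.0]
ft_force: [-0.4, 0.7, -0.3]
finger_gap: 51.2
gripper_force: 0.0
t 5.3 tcp [423.7 174.5  26. ] head 117.08 gap 51.2 F [-0.4  0.7 -0.3]
slide mm [-1.0, -0.1, -0.0]
yaw 0.0014
time: 6.55
tcp_pos: [423.4, 174.4, 25.6]
eef_rot: [0.522, 0.853, -0.0, -0.0]
ft_force: [-1.2, -0.5, 1.0]
finger_gap: 23.4
gripper_force: 60.0
{'time': 6.55, 'tcp_pos': array([423.39647989, 174.39958536,  25.64173179]), 'eef_rot': array([ 5.21885867e-01,  8.53015323e-01, -5.97911233e-06, -1.00734467e-05]), 'finger_gap': 23.423377977072505, 'gripper_force': 59.967602491378784, 'ft_force': array([-1.17053927, -0.52515593,  0.99324438]), 'torque': array([-0.11719224,  0.05288903, -0.02215918])}
```

View pics/wg.png

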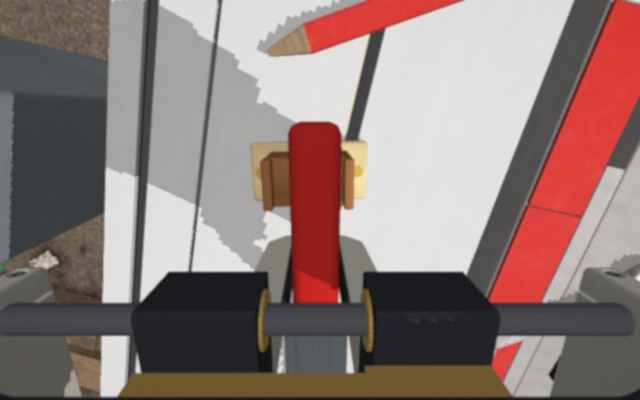

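The handle is held, with its end at pixel (316,122) on the saddle. The moves allow only slides and yaw, so the plan is:

1. Carry the plate flat on the blade along +y until it overhangs the board's end.
2. Lift its outer side there with the blade's edge, past its centre of mass.
3. Roll it over the step, then push it square on the cork.

```bash
cat > b.py <<'E'
from h import *
import sys,json
# usage: b.py x y z  -> slide to bring the paddle origin to board x,y and world z (mm)
O=np.array([528.8,-241.4]);HB=116.4;cfg=json.load(open("cfg.json"))
ey=np.array([np.cos(np.radians(HB)),np.sin(np.radians(HB))]);ex=np.array([ey[1],-ey[0]])
s=env.sense();Q=R.from_quat(s["eef_rot"]).as_matrix();h=np.arctan2(Q[1,0],Q[0,0])
u=np.array([np.cos(h),np.sin(h)]);p=s["tcp_pos"];po=p[:2]-cfg["t"]*u
print("t",round(s["time"],2),"tcp",p.round(1),"head",np.degrees(h).round(2),"gap",round(s["finger_gap"],1),"F",s["ft_force"].round(1),"M",s["torque"].round(2))
print("paddle in board",((po-O)@ex).round(1),((po-O)@ey).round(1),"z",(p[2]-cfg["z0"]).round(1))
if len(sys.argv)>3:
    x,y,z=map(float,sys.argv[1:4]);d=O+x*ex+y*ey+cfg["t"]*ey-p[:2]
    print("slide",[round(float(v),1) for v in(d@u,d@[u[1],-u[0]],-(z+cfg["z0"]-p[2]))],"yaw",round(float(h-np.radians(HB)),4))
E
python3 - <<'E'
from h import *
import json
s=json.load(open("grasp.json"));C=cam("wrist",s);p=np.array(s["tcp_pos"])
Q=R.from_quat(s["eef_rot"]).as_matrix()
for z in(50,55):
    d=Q.T@(onz(C,(316,122),z)-p);print(d.round(1),"t",194-d[0])
    for q in((290,200),(340,200)):print((Q.T@(onz(C,q,z)-p)).round(1))
print("y from blade centre",np.array(p[:2])@[np.cos(np.radians(117)),np.sin(np.radians(117))]-np.array([476,70])@[np.cos(np.radians(117)),np.sin(np.radians(117))])
json.dump({"t":120.0,"z0":25.6},open("cfg.json","w"))
E
python3 b.py 46 165 80
```

```text
[ 73.6   1.  -24.4] t 120.4298182737161
[ 37.6 -11.3 -24.4]
[ 37.6  12.5 -24.4]
[ 73.8   1.  -29.4] t 120.23903229818457
[ 39.1 -10.9 -29.4]
[ 39.1  12.1 -29.4]
y from blade centre 116.90221006108025
t 6.6 tcp [423.4 174.4  25.6] head 117.08 gap 23.2 F [-1.  -0.9  1.9] M [-0.09 -0.02 -0.04]
paddle in board 91.9 299.3 z 0.0
slide [-133.8, -46.1, -80.0] yaw 0.0119
```

```bash
python3 -m jog '[{"slide":[0,0,-0.01],"yaw":0},{"slide":[0,0,-0.025],"yaw":0},{"slide":[0,0,-0.025],"yaw":0},{"slide":[-0.022,-0.0077,-0.02],"yaw":0.002},{"slide":[-0.022,-0.0077,0],"yaw":0.002},{"slide":[-0.022,-0.0077,0],"yaw":0.002},{"slide":[-0.022,-0.0077,0],"yaw":0.002},{"slide":[-0.022,-0.0077,0],"yaw":0.002},{"slide":[-0.022,-0.0077,0],"yaw":0.002},{"slide":[0,0,0],"yaw":0}]'
python3 - <<'E'
from h import *
cv2.imwrite("pics/w2.png",env.get_image("wrist"));cv2.imwrite("pics/s2.png",env.get_image("side"))
a=cv2.resize(cv2.imread("pics/w2.png")[:400,:],(480,300));b=cv2.resize(cv2.imread("pics/s2.png")[130:310,200:488],(800,500))
cv2.imwrite("pics/v2.png",b)
E
python3 b.py 46 130 14
```

```text
time: 7.85
tcp_pos: [441.8, 34.9, 106.0]
eef_rot: [0.528, 0.849, 0.0, 0.0]
ft_force: [0.5, -0.3, -1.5]
finger_gap: 23.7
gripper_force: 60.0
t 7.95 tcp [441.6  36.  105.9] head 116.37 gap 23.5 F [ 0.2  0.4 -0.7] M [ 0.02 -0.08 -0.  ]
paddle in board 45.2 167.3 z 80.3
slide [-37.3, 0.8, 66.3] yaw -0.0006
```

View pics/v2.png

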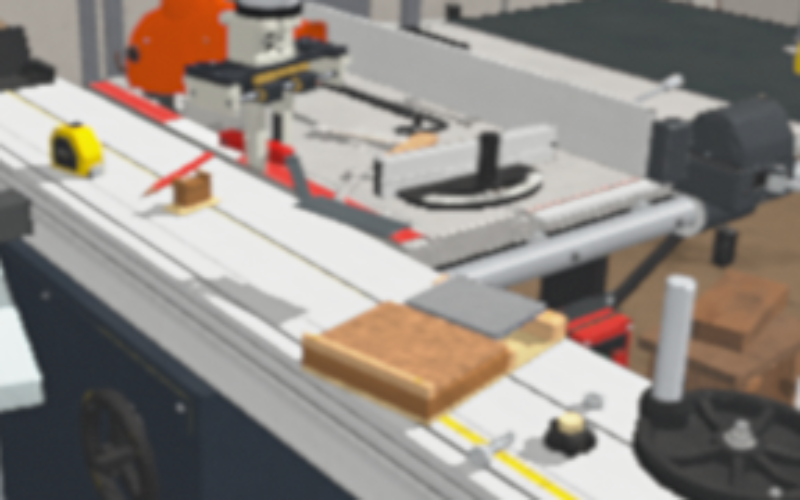

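The side view shows the paddle held clear of everything. Its blade runs from about (300,195) to (410,235) in the crop, heading for the bay. I'll check its pitch by projecting a level blade.

```bash
python3 - <<'E'
from h import *
D=cam("side");O=np.array([528.8,-241.4]);h=np.radians(116.4);ey=np.array([np.cos(h),np.sin(h)]);ex=np.array([ey[1],-ey[0]])
im=cv2.imread("pics/s2.png")[130:310,200:488];o=cv2.resize(im,(800,500))
for x,y in((-23,-65),(23,-65),(23,65),(-23,65)):
    w=O+(45.2+x)*ex+(167.3+y)*ey
    q=(proj(D,[*w,82])-[200,130])*800/288;print((x,y),q.round(0))
V=cv2.cvtColor(o,cv2.COLOR_BGR2HSV)
m=((V[...,2]<125)&(V[...,2]>60)&(V[...,1]<70)).astype(np.uint8);m[:150]=0;m[250:]=0;m[:,:280]=0;m[:,430:]=0
m=cv2.morphologyEx(m,cv2.MORPH_OPEN,np.ones((7,7),np.uint8))
c=max(cv2.findContours(m,cv2.RETR_EXTERNAL,cv2.CHAIN_APPROX_NONE)[0],key=cv2.contourArea)
print(cv2.approxPolyDP(c,5,True)[:,0].tolist())
E
```

```text
(-23, -65) [380. 235.]
(23, -65) [408. 223.]
(23, 65) [316. 192.]
(-23, 65) [287. 202.]
[[288, 158], [301, 206], [382, 238], [397, 229], [390, 220], [312, 198], [297, 160]]
```

```bash
python3 -m jog '[{"slide":[0,0.001,0.02],"yaw":0},{"slide":[0,0,0.02],"yaw":0},{"slide":[0,0,0.02],"yaw":0},{"slide":[0,0,0.0045],"yaw":0},{"slide":[-0.012,0,0],"yaw":0},{"slide":[-0.012,0,0],"yaw":0},{"slide":[-0.012,0,0],"yaw":0},{"slide":[-0.012,0,0],"yaw":0},{"slide":[0,0,0],"yaw":0},{"slide":[0,0,0],"yaw":0}]'
python3 b.py 46 15 16
python3 - <<'E'
from h import *
cv2.imwrite("pics/w3.png",env.get_image("wrist"));cv2.imwrite("pics/s3.png",env.get_image("side"))
cv2.imwrite("pics/v3.png",cv2.resize(cv2.imread("pics/s3.png")[180:300,270:430],(800,600),interpolation=cv2.INTER_CUBIC))
E
```

```text
time: 9.2
tcp_pos: [463.7, -6.8, 41.1]
eef_rot: [0.527, 0.85, -0.0, -0.0]
ft_force: [-0.1, 0.5, -1.2]
finger_gap: 23.5
gripper_force: 60.0
t 9.2 tcp [463.7  -6.8  41.1] head 116.38 gap 23.5 F [-0.1  0.5 -1.2] M [ 0.05 -0.09  0.  ]
paddle in board 46.0 119.1 z 15.5
slide [-104.1, 0.0, -0.5] yaw -0.0003
```

View pics/v3.png

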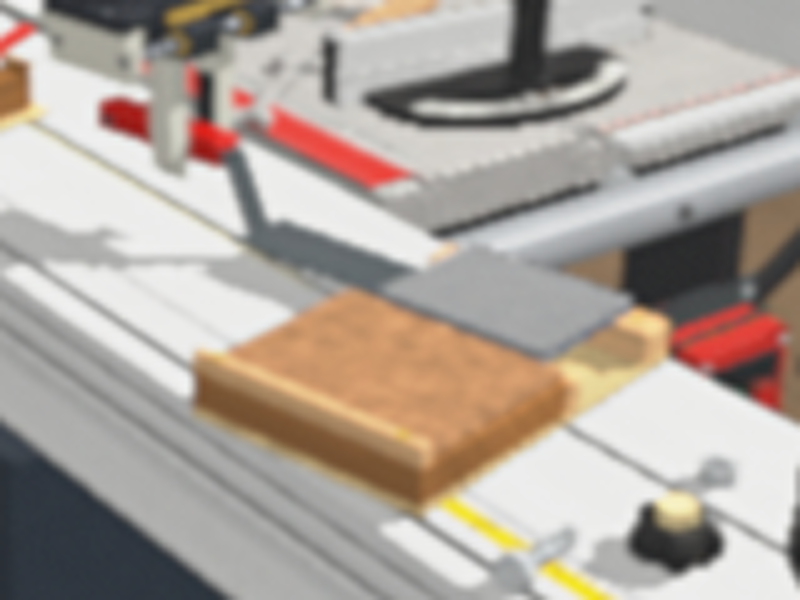

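The blade's tip is at the plate's near edge (400,275 in the crop), lined up with the channel and with no contact force. Next I insert fully and lift.

```bash
python3 -m jog '[{"slide":[-0.015,0,0],"yaw":0},{"slide":[-0.015,0,0],"yaw":0},{"slide":[-0.015,0,0],"yaw":0},{"slide":[-0.015,0,0],"yaw":0},{"slide":[-0.015,0,0],"yaw":0},{"slide":[-0.015,0,0],"yaw":0},{"slide":[-0.014,0,0],"yaw":0},{"slide":[0,0,0],"yaw":0},{"slide":[0,0,-0.003],"yaw":0},{"slide":[0,0,-0.003],"yaw":0}]'
python3 b.py 46 15 29
python3 -m jog '[{"slide":[0,0,-0.003],"yaw":0},{"slide":[0,0,-0.003],"yaw":0},{"slide":[0,0,-0.002],"yaw":0},{"slide":[0,0,0],"yaw":0},{"slide":[0.005,0.0002,0],"yaw":0},{"slide":[0.008,0.0002,0],"yaw":0},{"slide":[0.01,0.0002,0],"yaw":0},{"slide":[0.01,0.0002,0],"yaw":0},{"slide":[0.01,0.0002,0],"yaw":0},{"slide":[0.008,0,0],"yaw":0}]'
python3 b.py 47 69 29
python3 - <<'E'
from h import *
cv2.imwrite("pics/s4.png",env.get_image("side"));cv2.imwrite("pics/sc4.png",env.get_image("scene"))
a=cv2.resize(cv2.imread("pics/s4.png")[180:300,270:430],(480,360),interpolation=cv2.INTER_CUBIC)
b=cv2.resize(cv2.imread("pics/sc4.png")[160:250,280:400],(480,360),interpolation=cv2.INTER_CUBIC)[:,80:400]
cv2.imwrite("pics/v4.png",np.hstack([a,b]))
E
```

```text
time: 10.55
tcp_pos: [510.0, -99.5, 47.4]
eef_rot: [0.527, 0.85, -0.0, -0.0]
ft_force: [0.2, 0.1, -1.2]
finger_gap: 23.5
gripper_force: 60.0
t 10.55 tcp [510.  -99.5  47.4] head 116.42 gap 23.5 F [ 0.2  0.1 -1.2] M [ 0.03 -0.1   0.  ]
paddle in board 46.3 15.5 z 21.8
slide [-0.5, -0.2, -7.2] yaw 0.0004
time: 11.8
tcp_pos: [488.1, -53.1, 55.1]
eef_rot: [0.527, 0.85, 0.0, -0.0]
ft_force: [-0.7, -0.3, -2.5]
finger_gap: 23.6
gripper_force: 60.0
t 11.8 tcp [488.1 -53.1  55.1] head 116.41 gap 23.6 F [-0.7 -0.3 -2.5] M [ 0.12 -0.05  0.  ]
paddle in board 47.2 66.7 z 29.5
slide [2.3, -0.2, 0.5] yaw 0.0002
```

View pics/v4.png

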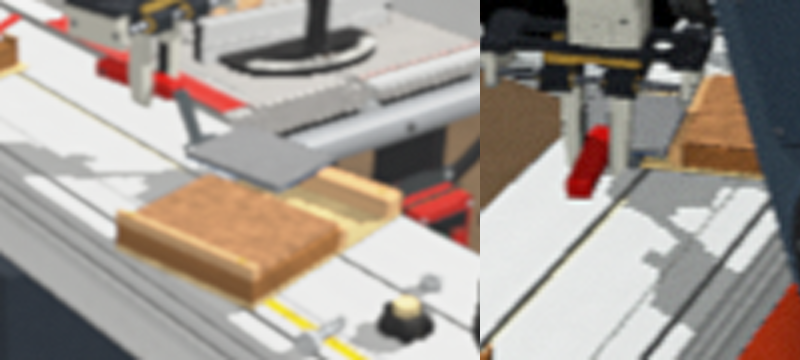

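The plate rides flat on the blade and overhangs the board's +y end. Its near corner is at (280,187) in the crop and its left corner at (190,150). I'll confirm numerically before lowering.

```bash
python3 - <<'E'
from h import *
D=cam("side");O=np.array([528.8,-241.4]);h=np.radians(116.4);ey=np.array([np.cos(h),np.sin(h)]);ex=np.array([ey[1],-ey[0]])
im=cv2.imread("pics/s4.png");o=cv2.resize(im,None,fx=3,fy=3,interpolation=cv2.INTER_CUBIC)
hsv=cv2.cvtColor(o,cv2.COLOR_BGR2HSV);m=((hsv[...,1]<30)&(hsv[...,2]>120)&(hsv[...,2]<175)).astype(np.uint8)
r=np.zeros_like(m);r[540+100:540+200,810+180:810+350]=1
m=comp(cv2.morphologyEx(m*r,cv2.MORPH_OPEN,np.ones((9,9),np.uint8)),(810+260,540+160))
c=max(cv2.findContours(m.astype(np.uint8),0,1)[0],key=cv2.contourArea)
for q in cv2.approxPolyDP(c,6,True)[:,0]:
    w=onz(D,q/3.,40)[:2]-O;print(q-[810,540],(w@ex).round(1),(w@ey).round(1))
for n,z in(("corkR",32),): 
    for q in((342,238),(215,172)): w=onz(D,(np.array(q)/3+[270,180]),z)[:2]-O;print("step end",q,(w@ex).round(1),(w@ey).round(1))
E
```

```text
[349 100] 215.5 61.8
[253 110] 125.2 116.9
[234 120] 91.8 114.9
[229 135] 59.7 95.7
[202 135] 41.5 114.5
[193 159] -6.4 85.7
[286 189] 2.9 -14.0
[349 155] 102.2 -14.1
[349 145] 121.2 -1.4
[312 151] 85.3 16.2
[277 133] 96.0 65.1
[349 110] 193.2 46.9
step end (342, 238) -25.8 -93.5
step end (215, 172) -0.7 63.7
```

```bash
python3 -m jog '[{"slide":[0.003,0,0],"yaw":0},{"slide":[0,0,0.004],"yaw":0},{"slide":[0,0,0.004],"yaw":0},{"slide":[0,0,0.004],"yaw":0},{"slide":[0,0,0.002],"yaw":0},{"slide":[0,0,0],"yaw":0},{"slide":[0.015,0,0],"yaw":0},{"slide":[0.02,0,0],"yaw":0},{"slide":[0.02,0,0],"yaw":0},{"slide":[0.02,0,0],"yaw":0}]'
python3 b.py 95 147 14
python3 - <<'E'
from h import *
cv2.imwrite("pics/w5.png",env.get_image("wrist"))
cv2.imwrite("pics/s5.png",env.get_image("side"))
E
```

```text
time: 13.15
tcp_pos: [452.8, 17.6, 41.2]
eef_rot: [0.527, 0.85, 0.0, -0.0]
ft_force: [-0.6, 0.2, -1.5]
finger_gap: 23.4
gripper_force: 60.0
t 13.15 tcp [452.8  17.6  41.2] head 116.43 gap 23.4 F [-0.6  0.2 -1.5] M [ 0.06 -0.12  0.03]
paddle in board 47.2 145.7 z 15.6
slide [1.2, 47.9, 1.6] yaw 0.0005
```

```bash
cat > pl.py <<'E'
from h import *
D=cam("side");O=np.array([528.8,-241.4]);h=np.radians(116.4);ey=np.array([np.cos(h),np.sin(h)]);ex=np.array([ey[1],-ey[0]])
def plate(f,seed,lo,hi):
    im=cv2.imread(f).astype(int);sp=im.max(2)-im.min(2);v=im.max(2)
    m=((sp<14)&(v>lo)&(v<hi)).astype(np.uint8);r=np.zeros_like(m);r[215:258,320:410]=1
    m=comp(cv2.morphologyEx(m*r,cv2.MORPH_OPEN,np.ones((3,3),np.uint8)),seed)
    c=max(cv2.findContours(m.astype(np.uint8),0,1)[0],key=cv2.contourArea)
    W=np.array([(onz(D,q,34)[:2]-O)@np.array([ex,ey]).T for q in c[:,0]],np.float32)
    print(f,im[seed[1],seed[0]],"sum",m.sum(),cv2.minAreaRect(W),cv2.boundingRect(c))
if __name__=="__main__":
    plate("pics/side0.png",(377,240),110,165)
    plate("pics/s5.png",(358,232),110,165)
E
python3 pl.py
```

```text
pics/side0.png [171 171 170] sum 255922 ((-154618.65625, 102724.25), (1900430.75, 903186.375), 40.26023864746094) (0, 0, 640, 400)
pics/s5.png [168 168 168] sum 255639 ((-154618.65625, 102724.25), (1900430.75, 903186.375), 40.26023864746094) (0, 0, 640, 400)
```

```bash
sed -i 's/110,165/145,186/' pl.py; python3 pl.py
```

```text
pics/side0.png [171 171 170] sum 643 ((104.01910400390625, -3.8217506408691406), (203.94927978515625, 108.10629272460938), 1.6658390760421753) (350, 222, 54, 28)
pics/s5.png [168 168 168] sum 851 ((110.10479736328125, 61.67477035522461), (140.91128540039062, 214.6526336669922), 87.45147705078125) (335, 215, 70, 29)
```

```bash
python3 -m jog '[{"slide":[0,0.015,0],"yaw":0},{"slide":[0,0.015,0],"yaw":0},{"slide":[0,0.015,0],"yaw":0},{"slide":[0,0.0137,0],"yaw":0},{"slide":[0,0,-0.0074],"yaw":0},{"slide":[0,-0.0006,-0.007],"yaw":0},{"slide":[0,-0.0006,-0.007],"yaw":0},{"slide":[0,-0.0018,-0.0068],"yaw":0},{"slide":[0,-0.0018,-0.0068],"yaw":0},{"slide":[0,0,0],"yaw":0}]'
python3 b.py 95.3 146 63
python3 - <<'E'
from h import *
import pl
cv2.imwrite("pics/s6.png",env.get_image("side"));cv2.imwrite("pics/sc6.png",env.get_image("scene"))
# predicted pixels of plate corners for tilt 20 about x=3, y -1..109, vs seen grey levels
im=cv2.imread("pics/s6.png").astype(int);a=cv2.imread("pics/s5.png").astype(int)
d=(np.abs(im-a).max(2)>25).astype(np.uint8);d[:200]=0;ys,xs=np.where(d[:, 330:410]);print("diff box",xs.min()+330,xs.max()+330,ys.min(),ys.max())
for th in(0,20):
    t=np.radians(th)
    for x,y in((0,0),(90,0),(90,110),(0,110)):
        w=pl.O+(3+x*np.cos(t)-8*np.sin(t))*pl.ex+y*pl.ey;print(th,(x,y),proj(pl.D,[*w,26+x*np.sin(t)+8*np.cos(t)]).round(1))
for y in range(206,252,3): print(y,"".join("#" if (max(p)-min(p)<16 and 110<max(p)<190) else("b" if p[0]>p[2]+30 else("w" if p[2]>p[0]+25 else ".")) for p in im[y,325:415]))
E
```

```text
time: 14.5
tcp_pos: [502.1, 39.9, 76.7]
eef_rot: [0.527, 0.85, 0.0, 0.0]
ft_force: [-0.9, 0.9, -1.8]
finger_gap: 23.3
gripper_force: 60.0
t 14.5 tcp [502.1  39.9  76.7] head 116.39 gap 23.3 F [-0.9  0.9 -1.8] M [ 0.09 -0.13 -0.  ]
paddle in board 101.2 143.9 z 51.1
slide [2.1, -5.9, -11.9] yaw -0.0002
diff box 330 380 206 246
0 (0, 0) [361.  243.4]
0 (90, 0) [380.2 233.1]
0 (90, 110) [349.5 222.2]
0 (0, 110) [329.8 231.4]
20 (0, 0) [360.4 243.9]
20 (90, 0) [379.2 224.2]
20 (90, 110) [348.2 213.5]
20 (0, 110) [329.2 231.8]
206 w..#wwwwwwww.................#######.#.##.###.##............#####..................#######
209 ....######..###########..............................###################.############.....
212 ...###.....######...#########...............################################.....######...
215 .........####........#########################################################............
218 ..............##########################################......######.................#####
221 .................###############################.....######.................##############
22
[... 247 characters left out ...]
###########.ww.....................
233 ################################################.ww.####.#wwwwwwwwwwww....................
236 #############################################.wwwwwwwwwwwwwwwwwwwwwww.....................
239 #########.wwwwwwwwwwww#####################.wwwwwwwwwwwwwwwwwwwwwwwwww....................
242 ####wwwwwwwwwwwwwwwwwwwwwwwww############wwwwwwwwwwwwwwwwwwwwwwwwwwwwwwwwwwwww.........www
245 wwwwwwwwwwwwwwwwwwwwwwwwwwwwwwwwwwwwwwwwwwwwwwwwwwwwwwwwwwwwwwwwwwwwwwwwwwwwwwwwwwwwwwwwww
248 wwwwwwwwwwwwwwwwwwwwwwwwwwwwwwwwwwwwwwwwwwwwwwwwwwwwwwwwwwwwwwwwwwwwwwwwwwwwwwwwwwwwwwwwww
251 wwwwwwwwwwwwwwwwwwwwwwwwwwwwwwwwwwwwwwwwwwwwwwwwwwwwwwwwwwwwwwwwwwwwwwwwwwwwwwwwwwwwwwwwww
```

```bash
python3 -m jog '[{"slide":[0,-0.003,-0.006],"yaw":0},{"slide":[0,-0.003,-0.006],"yaw":0},{"slide":[-0.004,0,0],"yaw":0},{"slide":[-0.006,0,0],"yaw":0},{"slide":[-0.008,0,0],"yaw":0},{"slide":[-0.008,0,0],"yaw":0},{"slide":[-0.008,0,0],"yaw":0},{"slide":[-0.008,0,0],"yaw":0},{"slide":[-0.006,0,0],"yaw":0},{"slide":[0,0,0],"yaw":0}]'
python3 b.py 82.6 96 79.6
python3 - <<'E'
from h import *
import pl
cv2.imwrite("pics/s7.png",env.get_image("side"))
im=cv2.imread("pics/s7.png").astype(int)
t=np.radians(30)
for y0 in(0,-45):
    for x,y in((0,0),(90,0),(90,110),(0,110)):
        w=pl.O+(3+x*np.cos(t)-8*np.sin(t))*pl.ex+(y+y0)*pl.ey;print(y0,(x,y),proj(pl.D,[*w,26+x*np.sin(t)+8*np.cos(t)]).round(1))
for y in range(200,252,3): print(y,"".join("#" if (max(p)-min(p)<16 and 110<max(p)<190) else("b" if p[0]>p[2]+30 else("w" if p[2]>p[0]+25 else ".")) for p in im[y,315:415]))
E
```

```text
time: 15.85
tcp_pos: [518.1, -6.0, 88.1]
eef_rot: [0.527, 0.85, -0.0, 0.0]
ft_force: [0.5, 0.4, -1.4]
finger_gap: 23.5
gripper_force: 60.0
t 15.85 tcp [518.1  -6.   88.1] head 116.37 gap 23.5 F [ 0.5  0.4 -1.4] M [ 0.05 -0.09  0.01]
paddle in board 95.0 95.6 z 62.5
slide [0.4, -12.5, -17.1] yaw -0.0005
0 (0, 0) [360.1 244.2]
0 (90, 0) [377.9 220.5]
0 (90, 110) [346.7 210. ]
0 (0, 110) [328.9 232.1]
-45 (0, 0) [373.9 249.6]
-45 (90, 0) [391.7 225.1]
-45 (90, 110) [359.1 214.1]
-45 (0, 110) [341.3 236.9]
200 wwwwww...ww......###..##..##..........#################################.....##...............w......
203 .#######.wwwwwwww.###..##.....####..........#########..............####...........ww................
206 #####..wwwwwwwwwwwwww...####...........#######...#....#..#............#####..................#######
209 .......####wwwwwwwwwww#..###.#########..........................##################.############.....
212 .............####wwwwwww....##################........################################.....######...
215 ...................####wwwwwww.################.#.#############
[... 597 characters left out ...]
###########################wwww.######wwwwwwwwwwww....................
236 #######################################################wwwwwwwwwwwwwwwwwwwwwwww.....................
239 ..#################.wwwwwwwwwww.#####################wwwwwwwwwwwwwwwwwwwwwwwwwww....................
242 .#############wwwwwwwwwwwwwwwwwwwwwwww.###########.wwwwwwwwwwwwwwwwwwwwwwwwwwwwwwwwwwwww.........www
245 ..######.wwwwwwwwwwwwwwwwwwwwwwwwwwwwwwwwwwwww.#wwwwwwwwwwwwwwwwwwwwwwwwwwwwwwwwwwwwwwwwwwwwwwwwwwww
248 ...wwwwwwwwwwwwwwwwwwwwwwwwwwwwwwwwwwwwwwwwwwwwwwwwwwwwwwwwwwwwwwwwwwwwwwwwwwwwwwwwwwwwwwwwwwwwwwwww
251 wwwwwwwwwwwwwwwwwwwwwwwwwwwwwwwwwwwwwwwwwwwwwwwwwwwwwwwwwwwwwwwwwwwwwwwwwwwwwwwwwwwwwwwwwwwwwwwwwwww
```

```bash
python3 -m jog '[{"slide":[0,-0.0038,-0.0059],"yaw":0},{"slide":[0,-0.0042,-0.0055],"yaw":0},{"slide":[0,-0.0047,-0.0052],"yaw":0},{"slide":[0,-0.0052,-0.0047],"yaw":0},{"slide":[0,-0.0055,-0.0042],"yaw":0},{"slide":[0,-0.0059,-0.0038],"yaw":0},{"slide":[0,-0.0062,-0.0032],"yaw":0},{"slide":[0,-0.0064,-0.0027],"yaw":0},{"slide":[0,-0.0067,-0.0021],"yaw":0},{"slide":[0,0,0],"yaw":0}]'
python3 b.py 26 96 103
python3 - <<'E'
from h import *
import pl
cv2.imwrite("pics/s8.png",env.get_image("side"))
im=cv2.imread("pics/s8.png").astype(int)
t=np.radians(75)
for y0 in(-5,):
    for x,y in((0,0),(90,0),(90,110),(0,110)):
        w=pl.O+(7+x*np.cos(t)-8*np.sin(t))*pl.ex+(y+y0)*pl.ey;print(y0,(x,y),proj(pl.D,[*w,26+x*np.sin(t)+8*np.cos(t)]).round(1))
for y in range(190,252,3): print(y,"".join("#" if (max(p)-min(p)<16 and 110<max(p)<190) else("b" if p[0]>p[2]+30 else("w" if p[2]>p[0]+25 else ".")) for p in im[y,315:415]))
E
```

```text
time: 17.15
tcp_pos: [474.1, -27.4, 125.6]
eef_rot: [0.527, 0.85, 0.0, 0.0]
ft_force: [-0.4, 0.6, -0.5]
finger_gap: 23.8
gripper_force: 60.0
t 17.15 tcp [474.1 -27.4 125.6] head 116.37 gap 23.8 F [-0.4  0.6 -0.5] M [ 0.02 -0.1  -0.01]
paddle in board 46.0 96.0 z 100.0
slide [0.0, -20.1, -3.0] yaw -0.0005
-5 (0, 0) [361.6 246.4]
-5 (90, 0) [368.6 214. ]
-5 (90, 110) [336.5 203.4]
-5 (0, 110) [330.3 234.2]
190 ......##...##.....##..##................................#...................###.....................
193 .......##...########..##.....................#######......................##........................
196 ww......##...##....#..##......##########...............................###...####...................
199 wwwwww...##...######..#...##...............................########....###...##.....................
202 www..##..ww..##################.......######.......##########.........####...........ww.............
205 ####.wwwwwwwwww#..#################.##....###################.........####.......................###
208 .....####wwwwwwwwwwww###########################..........
[... 812 characters left out ...]
####################wwwwwwww.###########.wwwwwwwww....................
235 ...............###################################wwwwwwwwwwwwwwwwwwwwwwwwwwwww.....................
238 ....................##..wwww.####################wwwwwwwwwwwwwwwwwwwwwwwwwwwwww.....................
241 ..................wwwwwwwwwwwwwwwwww.############wwwwwwwwwwwwwwwwwwwwwwwwwwwwwwwwwwww...............
244 ............wwwwwwwwwwwwwwwwwwwwwwwwwwwwwwww.##.wwwwwwwwwwwwwwwwwwwwwwwwwwwwwwwwwwwwwwwwww..wwwwwwww
247 ####.wwwwwwwwwwwwwwwwwwwwwwwwwwwwwwwwwwwwwwwwwwwwwwwwwwwwwwwwwwwwwwwwwwwwwwwwwwwwwwwwwwwwwwwwwwwwwww
250 wwwwwwwwwwwwwwwwwwwwwwwwwwwwwwwwwwwwwwwwwwwwwwwwwwwwwwwwwwwwwwwwwwwwwwwwwwwwwwwwwwwwwwwwwwwwwwwwwwww
```

```bash
python3 -m jog '[{"slide":[0,-0.0069,-0.0015],"yaw":0},{"slide":[0,-0.0069,-0.0009],"yaw":0},{"slide":[0,-0.006,0],"yaw":0},{"slide":[0,-0.005,0],"yaw":0},{"slide":[0,-0.005,0],"yaw":0},{"slide":[0,-0.005,0],"yaw":0},{"slide":[0,-0.005,0],"yaw":0},{"slide":[0,0,0],"yaw":0},{"slide":[0,0,0],"yaw":0},{"slide":[0,0,0],"yaw":0}]'
python3 b.py
cat > bl.py <<'E'
from h import *
import pl,sys
f=sys.argv[1]
cv2.imwrite(f,env.get_image("side"));im=cv2.imread(f)
hsv=cv2.cvtColor(im,cv2.COLOR_BGR2HSV);H,S,V=[hsv[...,i] for i in range(3)]
m=((H>95)&(H<130)&(S>110)).astype(np.uint8);m[:200]=0;m[:,:300]=0;m[300:]=0;m[:,420:]=0
print("blue px",m.sum())
if m.sum()>50:
    c=max(cv2.findContours(m,0,1)[0],key=cv2.contourArea)
    W=np.array([(onz(pl.D,q,40)[:2]-pl.O)@np.array([pl.ex,pl.ey]).T for q in c[:,0]],np.float32)
    print("blue in board (side cam, y bias ~-8)",cv2.minAreaRect(W),cv2.boundingRect(c))
for y in range(205,275,4): print(y,"".join("#" if (max(p)-min(p)<16 and 110<max(p)<190) else("b" if p[0]>p[2]+30 else("w" if p[2]>p[0]+25 else ".")) for p in im[y,300:400].astype(int)))
E
python3 bl.py pics/s9.png
```

```text
time: 18.45
tcp_pos: [438.9, -44.9, 127.8]
eef_rot: [0.527, 0.85, 0.0, 0.0]
ft_force: [-0.2, 0.7, -1.0]
finger_gap: 23.8
gripper_force: 60.0
t 18.45 tcp [438.9 -44.9 127.8] head 116.4 gap 23.8 F [-0.2  0.7 -1. ] M [-0.   -0.04  0.  ]
paddle in board 6.8 96.0 z 102.2
blue px 551
blue in board (side cam, y bias ~-8) ((-56.15530014038086, 46.086727142333984), (85.26673126220703, 102.43376922607422), 1.6794484853744507) (310, 233, 48, 22)
205 .............###.....#.#####..#######..............#########################.........####...........
209 .....................####...###########.#########..............................##################.##
213 ..............................###.....................######.....################################...
217 ......................................#####.####....################################.....######.....
221 .............................................##########################.......######................
225 .....................................................######......#####..................############
229 ...........................
[... 528 characters left out ...]
bbbbbbbbbbbbbbbbbbbbb.#.wwwwwwwwwwwwwwwwwwwwwwwwwwwwwwwwwwwwwwwwwwwwww
253 ########wwwwwwwwwwwwwwwwwwwww###.bbbbbbbbbbb.#.wwwwwwwwwwwwwwwwwwwwwwwwwwwwwwwwwwwwwwwwwwwwwwwwwwwww
257 ########.wwwwwwwwwwwwwwwwwwwwwwwwwwwwwwwwwwwwwwwwwwwwwwwwwwwwwwwwwwwwwwwwwwwwwwwwwwwwwwwwwwwwww.....
261 ########wwwwwwwwwwwwwwwwwwwwwwwwwwwwwwwwwwwwwwwwwwwwwwwwwwwwwwwwwwwwwwwwwwwwwwwwwwwwwwwww...........
265 ############.wwwwwwwwwwwwwwwwwwwwwwwwwwwwwwwwwwwwwwwwwwwwwwwwwwwwwwwwwwwwwwwwwwwwww.#...............
269 #####################.wwwwwwwwwwwwwwwwwwwwwwwwwwwwwwwwwwwwwwwwwwwwwwwwwwwwww..............##........
273 ##############################.wwwwwwwwwwwwwwwwwwwwwwwwwwwwwwwwwwwwwww...........................##.
```

The plate has flipped and lies blue face up, with its centre near board x −50, y +54. It needs to come back about 50 mm along −y to sit squarely on the cork, so I'll push its end with the blade's tip.

```bash
python3 -m jog '[{"slide":[0.019,-0.0095,0],"yaw":0},{"slide":[0.019,-0.0095,0],"yaw":0},{"slide":[0.019,-0.0095,0],"yaw":0},{"slide":[0.019,-0.0095,0],"yaw":0},{"slide":[0.019,-0.0095,0],"yaw":0},{"slide":[0,-0.0095,0.02],"yaw":0},{"slide":[0,0,0.023],"yaw":0},{"slide":[0,0,0.023],"yaw":0},{"slide":[0,0,0],"yaw":0},{"slide":[0,0,0],"yaw":0}]'
python3 b.py -50 124 36
python3 bl.py pics/s10.png | head -2
python3 - <<'E'
from h import *
import pl
# blade level check: dark blade mask in side view vs projection
im=cv2.imread("pics/s10.png");V=cv2.cvtColor(im,cv2.COLOR_BGR2HSV)
for x,y in((-23,-65),(23,-65),(23,65),(-23,65)):
    w=pl.O+(-50+x)*pl.ex+(190.5+y)*pl.ey;print((x,y),proj(pl.D,[*w,39]).round(1))
for y in range(200,245,2): print(y,"".join("#" if (40<max(p)<125 and max(p)-min(p)<40) else("b" if p[0]>p[2]+50 else ".") for p in im[y,260:345].astype(int)))
E
```

```text
time: 19.75
tcp_pos: [345.7, 14.9, 62.4]
eef_rot: [0.527, 0.85, 0.0, 0.0]
ft_force: [-0.3, -0.8, -0.5]
finger_gap: 23.4
gripper_force: 60.0
t 19.75 tcp [345.7  14.9  62.4] head 116.4 gap 23.4 F [-0.3 -0.8 -0.5] M [ 0.03 -0.11  0.01]
paddle in board -50.0 191.0 z 36.8
slide [-67.0, 0.0, 0.8] yaw 0.0001
blue px 557
blue in board (side cam, y bias ~-8) ((-56.15530014038086, 46.086727142333984), (85.26673126220703, 102.43376922607422), 1.6794484853744507) (310, 233, 48, 22)
(-23, -65) [307.5 236.5]
(23, -65) [318.7 231.4]
(23, 65) [286.3 218.6]
(-23, 65) [275.  223.1]
200 ...................................................................................##
202 .....................................................................................
204 .....................................................................................
206 ...............####..................................................................
208 ...............#####.................................................................
210 .................###.......................................................
[... 840 characters left out ...]
...................##################.................................
232 ......................................###################............................
234 ...........................................###########...........bbbbbbbbb...........
236 .............................................................bbbbbbbbbbbbbbbbbb......
238 ........................................................bbbbbbbbbbbbbbbbbbbbbbbbbbbbb
240 ....................................................bbbbbbbbbbbbbbbbbbbbbbbbbbbbbbbbb
242 .................................................bbbbbbbbbbbbbbbbbbbbbbbbbbbbbbbbbbbb
244 ...................................................bbbbbbbbbbbbbbbbbbbbbbbbbbbbbbbbbb
```

```bash
python3 -m jog '[{"slide":[-0.008,0,0.001],"yaw":0},{"slide":[-0.005,0,0],"yaw":0},{"slide":[-0.006,0,0],"yaw":0},{"slide":[-0.007,0,0],"yaw":0},{"slide":[-0.007,0,0],"yaw":0},{"slide":[-0.007,0,0],"yaw":0},{"slide":[-0.007,0,0],"yaw":0},{"slide":[-0.007,0,0],"yaw":0},{"slide":[-0.006,0,0],"yaw":0},{"slide":[0,0,0],"yaw":0}]'
python3 b.py -50 124 36
python3 bl.py pics/s11.png
```

```text
time: 21.05
tcp_pos: [372.3, -39.2, 60.8]
eef_rot: [0.527, 0.85, 0.0, 0.0]
ft_force: [0.6, -0.2, -0.7]
finger_gap: 23.6
gripper_force: 60.0
t 21.05 tcp [372.3 -39.2  60.8] head 116.37 gap 23.6 F [ 0.6 -0.2 -0.7] M [-0.02 -0.12  0.05]
paddle in board -50.4 130.7 z 35.2
slide [-6.7, 0.3, -0.8] yaw -0.0005
blue px 619
blue in board (side cam, y bias ~-8) ((-57.31972885131836, 5.64886474609375), (85.23799896240234, 108.15584564208984), 0.3842090666294098) (322, 238, 49, 23)
205 .............######.wwwwwwwwwwwwwwww................########################.........####..w........
209 ......................####wwwwwwwwwwwwwwwww....................................#################..##
213 ..............................####wwwwwwwwwwwwwwwwww.............################################...
217 ......................................####wwwww.......##############################.....######.....
221 ..............................................#########################.......#####.................
225 ......................................................#####......#####..................########
[... 564 characters left out ...]
bbbbbbbbbbbbbbbbbbbbbbbbbbbbbbbbbbbbbbbbbb.wwwwwwwwwwwwwwwwwwwwwwwwwww
253 ########wwwwwwwwwwwwwwwwwwww.##.bbbbbbbbbbbbbbbbbbbbbbbbbbbbbbbbbbbb#.wwwwwwwwwwwwwwwwwwwwwwwwwwwwww
257 ########.wwwwwwwwwwwwwwwwwwwwwwwwwwwww###bbbbbbbbbbbbbbbbbbb.#.wwwwwwwwwwwwwwwwwwwwwwwwwwwwwwww.....
261 ########.wwwwwwwwwwwwwwwwwwwwwwwwwwwwwwwwwwwwww.##.bb.#.wwwwwwwwwwwwwwwwwwwwwwwwwwwwwwwww...........
265 ############.wwwwwwwwwwwwwwwwwwwwwwwwwwwwwwwwwwwwwwwwwwwwwwwwwwwwwwwwwwwwwwwwwwwwww.#...............
269 #####################.wwwwwwwwwwwwwwwwwwwwwwwwwwwwwwwwwwwwwwwwwwwwwwwwwwwwww..............##........
273 ##############################.wwwwwwwwwwwwwwwwwwwwwwwwwwwwwwwwwwwwwww...........................##.
```

The plate is on the cork, square to within 0.4°, blue side up and about 10 mm from mid length. Next I back off and return the paddle.

```bash
python3 -m jog '[{"slide":[0.01,0,0],"yaw":0},{"slide":[0.02,0,0],"yaw":0},{"slide":[0.02,0,-0.01],"yaw":0},{"slide":[0,0,-0.02],"yaw":0},{"slide":[0,0,-0.02],"yaw":0},{"slide":[0.02,0.02,0],"yaw":-0.003},{"slide":[0.02,0.02,0],"yaw":-0.003},{"slide":[0.02,0.02,0],"yaw":-0.003},{"slide":[0.02,0.02,0],"yaw":-0.003},{"slide":[0,0,0],"yaw":0}]'
python3 w.py 423.4 174.4 86 117.08
```

```text
time: 22.35
tcp_pos: [385.2, 114.8, 110.7]
eef_rot: [0.521, 0.854, 0.0, -0.0]
ft_force: [1.0, -0.3, -2.0]
finger_gap: 23.4
gripper_force: 60.0
t 22.35 tcp [385.2 114.8 110.7] head 117.23 gap 23.4 F [ 1.  -0.3 -2. ]
slide mm [35.5, 61.3, 24.7]
yaw 0.0026
```

```bash
python3 -m jog '[{"slide":[0.006,0.0105,0],"yaw":0.0026},{"slide":[0.006,0.0105,0],"yaw":0},{"slide":[0.006,0.0105,0],"yaw":0},{"slide":[0.006,0.0105,0],"yaw":0},{"slide":[0.006,0.0105,0],"yaw":0},{"slide":[0.0055,0.0088,0.01],"yaw":0},{"slide":[0,0,0.02],"yaw":0},{"slide":[0,0,0.02],"yaw":0},{"slide":[0,0,0],"yaw":0},{"slide":[0,0,0],"yaw":0}]'
python3 w.py 423.4 174.4 25.6 117.08
```

```text
time: 23.6
tcp_pos: [424.3, 172.8, 61.1]
eef_rot: [0.523, 0.852, 0.0, 0.0]
ft_force: [0.4, -0.6, -1.1]
finger_gap: 23.6
gripper_force: 60.0
t 23.6 tcp [424.3 172.8  61.1] head 116.93 gap 23.6 F [ 0.4 -0.6 -1.1]
slide mm [1.8, -0.1, 35.5]
yaw -0.0026
```

```bash
python3 -m jog '[{"slide":[0.0018,0,0],"yaw":-0.0026},{"slide":[0,0,0.006],"yaw":0},{"slide":[0,0,0.006],"yaw":0},{"slide":[0,0,0.006],"yaw":0},{"slide":[0,0,0.005],"yaw":0},{"slide":[0,0,0.004],"yaw":0},{"slide":[0,0,0.003],"yaw":0},{"slide":[0,0,0.003],"yaw":0},{"slide":[0,0,0.0015],"yaw":0},{"slide":[0,0,0],"yaw":0}]'
python3 w.py 423.4 174.4 25.6 117.08
```

```text
time: 24.85
tcp_pos: [423.2, 174.3, 26.3]
eef_rot: [0.522, 0.853, -0.0, -0.0]
ft_force: [-0.1, -0.2, -2.1]
finger_gap: 23.4
gripper_force: 60.0
t 24.85 tcp [423.2 174.3  26.3] head 117.08 gap 23.4 F [-0.1 -0.2 -2.1]
slide mm [0.0, 0.2, 0.7]
yaw 0.0001
```

```bash
python3 -m jog '[{"slide":[0,0,0.0005],"yaw":0},{"slide":[0,0,0.0004],"yaw":0},{"slide":[0,0,0],"yaw":0},{"slide":[0,0,0],"yaw":0},{"slide":[0,0,0],"yaw":0},{"slide":[0,0,0],"yaw":0},{"slide":[0,0,0],"yaw":0},{"slide":[0,0,0],"yaw":0},{"slide":[0,0,0],"yaw":0},{"slide":[0,0,0],"yaw":0}]'
python3 -m jog '[{"slide":[0,0,0],"yaw":0},{"slide":[0,0,0],"yaw":0},{"slide":[0,0,0],"yaw":0},{"slide":[0,0,0],"yaw":0},{"slide":[0,0,0],"yaw":0},{"slide":[0,0,0],"yaw":0},{"slide":[0,0,-0.01],"yaw":0},{"slide":[0,0,-0.02],"yaw":0},{"slide":[0,0,-0.03],"yaw":0},{"slide":[0,0,-0.03],"yaw":0}]' 0.6
python3 w.py 485.6 46.9 199.3 117.2
```

```text
time: 26.1
tcp_pos: [423.3, 174.3, 25.6]
eef_rot: [0.522, 0.853, 0.0, 0.0]
ft_force: [-1.7, -0.8, 5.0]
finger_gap: 23.4
gripper_force: 60.0
time: 27.35
tcp_pos: [423.2, 174.2, 116.9]
eef_rot: [0.522, 0.853, 0.0, 0.0]
ft_force: [1.0, -0.1, -0.2]
finger_gap: 55.9
gripper_force: 0.0
t 27.35 tcp [423.2 174.2 116.9] head 117.09 gap 55.9 F [ 1.  -0.1 -0.2]
slide mm [-141.8, -2.4, -82.4]
yaw -0.002
```

Released. I'm going back to the pose of the first paddle view, so the images can be compared directly.

```bash
python3 -m jog '[{"slide":[0,0,-0.03],"yaw":0},{"slide":[-0.02,0,-0.017],"yaw":0},{"slide":[-0.02,-0.0024,-0.017],"yaw":-0.002},{"slide":[-0.02,0,-0.018],"yaw":0},{"slide":[-0.02,0,0],"yaw":0},{"slide":[-0.02,0,0],"yaw":0},{"slide":[-0.02,0,0],"yaw":0},{"slide":[-0.0218,0,0],"yaw":0},{"slide":[0,0,0],"yaw":0},{"slide":[0,0,0],"yaw":0}]'
python3 - <<'E'
from h import *
import json
s=env.sense();im=env.get_image("wrist");cv2.imwrite("pics/wend.png",im);print(s["tcp_pos"],s["time"])
for f,st in(("pics/wp.png",json.load(open("wp.json"))),("pics/wend.png",s)):
    C=cam("wrist",st);im=cv2.imread(f);hsv=cv2.cvtColor(im,cv2.COLOR_BGR2HSV);V=hsv[...,2]
    m=((V<115)&(V>50)).astype(np.uint8);m[:,:285]=0;m[:,350:]=0;m[:98]=0;m[225:]=0
    m=cv2.morphologyEx(m,cv2.MORPH_OPEN,np.ones((15,15),np.uint8));print(f,"blade",rect(C,m,3))
    r=(((hsv[...,0]<8)|(hsv[...,0]>172))&(hsv[...,1]>150)&(V>60));r[230:]=0;r[:,:290]=0;r[:,350:]=0
    print("  handle",rect(C,r,55))
E
python3 bl.py pics/s12.png | head -3
python3 - <<'E'
import cv2,numpy as np
a=cv2.imread("pics/wp.png").astype(int);b=cv2.imread("pics/wend.png").astype(int)
s0=cv2.imread("pics/side0.png").astype(int);s1=cv2.imread("pics/s12.png").astype(int)
d=(abs(s0-s1).max(2)>40).astype(np.uint8)
n,l,st,c=cv2.connectedComponentsWithStats(d)
print([st[i].tolist() for i in range(1,n) if st[i,4]>25])
E
```

```text
time: 28.6
tcp_pos: [485.5, 47.4, 197.7]
eef_rot: [0.521, 0.854, 0.0, -0.0]
ft_force: [-0.3, 0.9, 0.3]
finger_gap: 55.6
gripper_force: 0.0
[485.46181759  47.44541168 197.69282089] 28.6
pics/wp.png blade ((475.2954406738281, 69.40064239501953), (48.70008087158203, 133.10226440429688), 27.5290470123291)
  handle ((423.8322448730469, 173.9580841064453), (23.877670288085938, 59.434452056884766), 27.227174758911133)
pics/wend.png blade ((474.925048828125, 69.81626892089844), (47.40048599243164, 132.3965301513672), 27.253101348876953)
  handle ((423.73712158203125, 173.87271118164062), (24.56207847595215, 59.074459075927734), 27.204484939575195)
blue px 606
blue in board (side cam, y bias ~-8) ((-57.34768295288086, 4.777118682861328), (85.09564208984375, 106.17440032958984), 0.1499345451593399) (322, 238, 49, 23)
205 .............######.wwwwwwwwwwwwwwww..............#############################......#####..........
[[104, 0, 72, 125, 6688], [166, 0, 156, 232, 16291], [246, 0, 87, 91, 2940], [306, 89, 17, 8, 79], [279, 114, 59, 47, 863], [149, 125, 15, 15, 98], [85, 133, 24, 46, 680], [313, 138, 5, 20, 84], [113, 147, 50, 45, 972], [208, 153, 11, 6, 36], [229, 204, 15, 37, 289], [182, 223, 22, 14, 204], [265, 227, 13, 12, 57], [317, 230, 80, 34, 1418], [271, 244, 8, 8, 28]]
```

```bash
python3 -m jog '[{"slide":[-0.0439,-0.0177,-0.01],"yaw":0},{"slide":[-0.0439,-0.0177,-0.01],"yaw":0},{"slide":[-0.0439,-0.0177,-0.01],"yaw":0},{"slide":[-0.0439,-0.0177,-0.01],"yaw":0},{"slide":[-0.0439,-0.0177,-0.01],"yaw":0},{"slide":[-0.0439,-0.0177,-0.01],"yaw":0},{"slide":[-0.0439,-0.0177,-0.01],"yaw":0},{"slide":[-0.0439,-0.0177,-0.01],"yaw":0},{"slide":[0,0,0],"yaw":0},{"slide":[0,0,0],"yaw":0}]'
python3 - <<'E'
from h import *
import pl
s=env.sense();im=env.get_image("wrist");cv2.imwrite("pics/wfin.png",im);print(s["tcp_pos"],s["time"])
C=cam("wrist",s);hsv=cv2.cvtColor(im,cv2.COLOR_BGR2HSV);H,S,V=[hsv[...,i] for i in range(3)]
m=((H>95)&(H<130)&(S>110)).astype(np.uint8);m[235:]=0
n,l,st,ce=cv2.connectedComponentsWithStats(m)
for i in range(1,n):
    if st[i,4]>800:
        c=max(cv2.findContours((l==i).astype(np.uint8),0,1)[0],key=cv2.contourArea)
        for z in(40,):
            W=np.array([(onz(C,q,z)[:2]-pl.O)@np.array([pl.ex,pl.ey]).T for q in c[:,0]],np.float32)
            print(st[i],cv2.minAreaRect(W));print([( (onz(C,q[0],z)[:2]-pl.O)@np.array([pl.ex,pl.ey]).T).round(1).tolist() for q in cv2.approxPolyDP(c,4,True)])
E
```

```text
time: 29.95
tcp_pos: [520.4, -329.1, 277.1]
eef_rot: [0.521, 0.854, 0.0, -0.0]
ft_force: [0.8, -0.1, -0.1]
finger_gap: 55.9
gripper_force: 0.0
[ 520.38738473 -329.06485652  277.0702096 ] 29.95
[ 274   58   73   91 6429] ((-53.70832824707031, 9.676586151123047), (88.02129364013672, 106.43677520751953), 0.8427437543869019)
[[-97.3, 62.3], [-95.8, -42.9], [-10.9, -42.9], [-11.5, 62.4]]
```

```bash
python3 -c "
from workcell import env
print(env.sign_off())"
```

```text
the job is handed in; nothing more can be done
None
```

The plate lies flat on the cork, blue face up (centre at board x −54, y +10 mm). It was touched only by the paddle, which is back on its rest within about 1 mm of where it started. I handed the job in at about 30 s. I moved nothing else on purpose, but did not separately check the bystanders at the end.

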